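# Load the bur cassettes into the latched bench rack

### The job

Two aluminium bur cassettes, one thick and one thin, stand out on the goldsmith's bench. Put each upright into the empty rack slot of its own width: push the slot's sprung latch back with the end of the cassette, lower the cassette fully home and let the latch snap shut over its shoulder. Leave the cassette already in the rack latched in its slot, and do not knock over or push around the other things on the bench.

Things in the scene. Friction and masses are not known exactly. Their poses are not given: they have to be found in the camera images.
- cassette_thick: To be loaded: the thick one. Upright aluminium bur cassette: body 70 (its x) x 28 (y) x 40 mm tall, bur shanks drawn on the broad sides. Centred on top a black grip rib 36 (x) x 14 (y) x 30 mm tall, top 70 mm above the underside; at each end beyond the rib a flat shoulder 17 mm long, 40 mm up. Same either way round. 196 g +-30%. Origin: centre of the underside, z up.
- cassette_thin: To be loaded: the thin one. Upright aluminium bur cassette: body 70 (its x) x 18 (y) x 40 mm tall, bur shanks drawn on the broad sides. Centred on top a black grip rib 36 (x) x 14 (y) x 30 mm tall, top 70 mm above the underside; at each end beyond the rib a flat shoulder 17 mm long, 40 mm up. Same either way round. 126 g +-30%. Origin: centre of the underside, z up.
- cassette_stored: Already latched: leave. Upright aluminium bur cassette: body 70 (its x) x 18 (y) x 40 mm tall, bur shanks drawn on the broad sides. Centred on top a black grip rib 36 (x) x 14 (y) x 30 mm tall, top 70 mm above the underside; at each end beyond the rib a flat shoulder 17 mm long, 40 mm up. Same either way round. 126 g +-30%. Origin: centre of the underside, z up.
- dock_thick: Empty wide slot. Fixed grey clamp base, 140 x 62 x 10 mm, on the wooden rack board. Origin on the underside, z up, x along the slot towards the latch. On it a steel slot for a cassette 28 mm thick, parallel and at y = 0, but clamped along x anywhere within +-6 mm of the origin: not measured, to be felt or seen. Slot and latch sizes: x from the slot's middle, z from this origin.
- dock_thin: Empty narrow slot. Fixed grey clamp base, 140 x 62 x 10 mm, on the wooden rack board. Origin on the underside, z up, x along the slot towards the latch. On it a steel slot for a cassette 18 mm thick, parallel and at y = 0, but clamped along x anywhere within +-6 mm of the origin: not measured, to be felt or seen. Slot and latch sizes: x from the slot's middle, z from this origin.
- dock_stored: Occupied slot. Fixed grey clamp base, 140 x 62 x 10 mm, on the wooden rack board. Origin on the underside, z up, x along the slot towards the latch. On it a steel slot for a cassette 18 mm thick, parallel and at y = 0, but clamped along x anywhere within +-6 mm of the origin: not measured, to be felt or seen. Slot and latch sizes: x from the slot's middle, z from this origin.
- floor_thick (a point): Point on the dock base, on its centre line, at the height of the slot floor (z = 16 mm). Well: x -37 to 37 mm, 31 mm wide. Side cheeks 78 mm long, flared tops up to z = 55 mm. Low end walls, flared tops up to z = 42 mm: a cassette with its underside at z = 43 to 52 mm is between the cheeks, clear above the end walls, free to slide along x.
- floor_thin (a point): Point on the dock base, on its centre line, at the height of the slot floor (z = 16 mm). Well: x -37 to 37 mm, 21 mm wide. Side cheeks 78 mm long, flared tops up to z = 55 mm. Low end walls, flared tops up to z = 42 mm: a cassette with its underside at z = 43 to 52 mm is between the cheeks, clear above the end walls, free to slide along x.
- latch_thick (a joint): Wide empty slot: sprung latch at its +x end. 0 = shut; slides along dock +x to a stop at 0.007 m; 2.0 N to start, 3.2 N at the stop. Nose 12 mm wide, flat above and below, z = 57.5 to 65.5 mm, square tip at x = 28 mm (35 at the stop: a cassette pushing it is then over the well). Pressing down does not open it. Home, a shoulder lies 1.5 mm below the nose. Tab behind, x 50 to 56, up to z = 76 mm.
- latch_thin (a joint): Narrow empty slot: sprung latch at its +x end. 0 = shut; slides along dock +x to a stop at 0.007 m; 2.0 N to start, 3.2 N at the stop. Nose 12 mm wide, flat above and below, z = 57.5 to 65.5 mm, square tip at x = 28 mm (35 at the stop: a cassette pushing it is then over the well). Pressing down does not open it. Home, a shoulder lies 1.5 mm below the nose. Tab behind, x 50 to 56, up to z = 76 mm.
- latch_stored (a joint): Occupied slot: sprung latch at its +x end. 0 = shut; slides along dock +x to a stop at 0.007 m; 2.0 N to start, 3.2 N at the stop. Nose 12 mm wide, flat above and below, z = 57.5 to 65.5 mm, square tip at x = 28 mm (35 at the stop: a cassette pushing it is then over the well). Pressing down does not open it. Home, a shoulder lies 1.5 mm below the nose. Tab behind, x 50 to 56, up to z = 76 mm.
- wax_rod: Green wax rod standing on end, diameter 26 mm, 55 mm tall; origin at the centre of its underside. A bystander.
- caliper: Steel caliper lying flat, 150 mm long, 7 mm thick. A bystander.
- jar: Small glass jar with steel cap, diameter 48 mm, 55 mm tall. A bystander.
- hammer: Small hammer lying down, 220 mm long. A bystander.
- brush: Bench brush lying down, 170 mm long. A bystander.
- ring_stick: Tapered steel ring stick standing upright, diameter 26 mm at the foot, 120 mm tall. A bystander.
Things that resemble listed ones, but are neither listed nor needed, are in the scene too. What is shaped like the cassette_thin but pink or turquoise is not meant.

How it is judged:
By the outcome, as a careful person would: the job done as asked, in the order asked, and still so for the second after the job is handed in, with the robot touching nothing.
It also fails if it takes over 64 s, if anything falls off the work surface, if the arm or the gripper's body presses on something with over 40 N, if the wrist force passes 120 N, or if a joint passes its speed limit or range.

### The arm

A 6-joint arm with a two-finger parallel gripper is mounted at the origin on the work surface. World frame = base frame: x ahead of the robot, y to its left, z up, the work surface at z = 0. Lengths are in m, angles in degrees, forces in N, time in s.
With the tool pointing down it reaches from about 0.3 to 0.75 m from the base axis. Payload 8.5 kg.
Tool frame: the origin (TCP) lies at the very end of the fingers, on their centre line; the grasp point (between the pads) lies 19 mm behind it; z points along the fingers, y is the line along which they close (so a half turn about z gives the same grasp; the last joint's range is limited). The gripper opens to 85 mm and grips with 20 to 120 N. Pads are 22 mm wide; open, the fingers measure 114 mm over their backs; the gripper's body (76 mm by 85 mm) begins 54 mm behind the grasp point. The pads swing forward as they close: fully open they stand 13 mm farther back than shut.
Start: joints at [-84.357, 21.807, 74.336, -0, 83.858, -12.336], TCP at [0.17, -0.523, 0.231] pointing down, gripper open.
Joint ranges: [-178.18, 178.18], [-50.72, 133.34], [12.68, 142.11], [-81.47, 261.47], [9.98, 163.14], [-165.26, 165.26]. Speed limits (degrees/s): [136.94, 136.94, 180, 180, 180, 180].

### API

Orientations are given as a 3x3 rotation matrix whose columns are the frame's x, y, z axes.
In Python, from rig import env gives the robot as it stands.
- The arm moves only by the tool move_arm, never from a script. Its argument "plan" is a list of rows, each a list of 7 numbers: the turn, a rotation vector about the tool's x, y, z in degrees, then the shift along the tool's x, y, z in cm, then the gripper command: -1 is shut, 1 is fully open, values between are in proportion. In form: [[ax, ay, az, tx, ty, tz, jaw], ...]. A call has 1 to 5 rows; each row is the pose to reach, as a shift and turn from the pose commanded when the call began, along the tool's axes at that moment; what a row does not reach only later rows make up. A row lasts 1/10 s, in which the tool goes at most 50 mm and 8.59 degrees, less where a joint would pass 70% of its speed; a pose out of reach is approached as far as the arm can. A call with a gripper value outside its range is refused whole. The fingers move at their own pace and stop on an object; "squeeze" is the grip in N (left out, the last holds). Time passes only in rows, so rows that repeat a pose let the fingers close. It gives the time, the measured TCP pose, the force, the opening and the grip force at its end, in the units of the state.
- env.observe(): the state, without advancing time (a new reading comes with each control period).
- env.get_image(name): name is "scene" or "side" or "wrist"; returns a dict with "color" (384x512x3 uint8, red, green, blue), "fov_y" (degrees; the focal length in pixels is half the picture's height over the tangent of half this angle, whatever the lens; pixels are square), "cx", "cy" (the principal point, pixels), "R" (3x3) and "t" (3): a world point X has camera coordinates R X + t. Camera axes: x right, y down, z forward; pixel columns grow to the right and rows downward; lengths in m; the calibration is good to about 2 mm. The wrist camera is an equidistant fisheye: a pixel r from the principal point sees the ray r / f radians off the axis. A picture is of the moment at which its call begins. There is no depth.
- env.close_job(): hands the job in; it is judged then, once.
Trained networks look in a picture, given as the dict that the camera call returned (one of the last four; its "shot" number tells which), for a name from the list of things; names that differ only in an ending like _2 or _b are one class to them, and where a whole thing is asked for, a point or a joint stands for the part that bears it (a point fixed in the world has none). Each returns a list of dicts, best first, with "conf" (0 to 1); they miss things now and then, are a little off and sometimes report something else, mostly with a low value. They report only what shows in the picture. A call takes as long as a camera call. They do not tell look-alikes from the thing itself.
- env.outline_of(target, picture): "mask" (384x512 bool, what is visible of it) and "bbox" ([centre column, centre row, width, height] in pixels, round what is visible of it).
- env.tip_of(target, picture): "pixel" ([column, row] in pixels: a listed point, or the origin of a listed thing).
The state is a dict: "time_s": time; "q": joint angles; "qvel": joint speeds; "joint_efforts": joint torques, N m; "position": TCP position; "tool_rot": TCP orientation; "ft_force": force on the tool from outside, world axes, zero at the start; "wrist_torque": the same for the moment, N m; "grip_width": finger opening in m; "gripper_force": force on a finger pad.
Only numpy, scipy, OpenCV 4.12 (cv2) and the standard library are available. Lean on these libraries where they do the work, as an engineer would, in place of code of your own. Each camera call takes 0.05 s, during which the arm holds its last target. There are 200 camera calls.

## Working session

There is one attempt and no reset: what is moved stays moved. The work goes in short steps, Python scripts to look and compute and a tool call to move; the robot and the scene stay as the last step left them, time stands still between calls to the robot, and variables do not carry over. Pictures are saved under pics/ and viewed, at most 10 in all, crops included, and the job is handed in when it is done.

Besides the shell and the picture viewer there is one more tool, called after "Emit:" as name(argument=value, ...), one argument or row to a line, values as JSON. move_arm: Moves the arm, as the interface text tells. Its arguments: {"type":"object","properties":{"plan":{"type":"array"},"squeeze":{"type":"number"}},"required":["plan"]}

```bash
ls; mkdir -p pics; cat > h.py <<'E'
import numpy as np,cv2
from rig import env
def cam(n):
    p=env.get_image(n); return p
def save(p,f): cv2.imwrite('pics/'+f,p['color'][:,:,::-1])
def foc(p): return 192/np.tan(np.radians(p['fov_y']/2))
def ray(p,px,fish=False):
    f=foc(p); x=(px[0]-p['cx'])/f; y=(px[1]-p['cy'])/f
    if fish:
        r=np.hypot(x,y); d=np.array([x/r*np.sin(r),y/r*np.sin(r),np.cos(r)]) if r>1e-9 else np.array([0,0,1.])
    else: d=np.array([x,y,1.])
    R=np.array(p['R']); return -R.T@np.array(p['t']), R.T@d
def onz(p,px,z,fish=False):
    c,d=ray(p,px,fish); return c+d*(z-c[2])/d[2]
def proj(p,X,fish=False):
    f=foc(p); c=np.array(p['R'])@np.array(X)+np.array(p['t'])
    if fish:
        r=np.hypot(c[0],c[1]); th=np.arctan2(r,c[2]); return np.array([p['cx']+f*th*c[0]/r,p['cy']+f*th*c[1]/r])
    return np.array([p['cx']+f*c[0]/c[2],p['cy']+f*c[1]/c[2]])
E
python3 - <<'E'
from h import *
print(env.observe())
for n in ['scene','side','wrist']:
    p=cam(n); save(p,n+'0.png'); print(n,p['fov_y'],p['cx'],p['cy'],ray(p,(p['cx'],p['cy']))); fi=n=='wrist'
    for t in ['cassette_thick','cassette_thin','floor_thick','floor_thin','dock_thick','dock_thin','dock_stored','wax_rod','ring_stick','jar']:
        z={'floor_thick':.016+.0,'floor_thin':.016}.get(t,0)
        for r in env.tip_of(t,p)[:3]:
            print(t,round(r['conf'],2),np.round(r['pixel']),np.round(onz(p,r['pixel'],z,fi),3))
E
cd pics; python3 -c "
import cv2,numpy as np
a=[cv2.imread(n+'0.png') for n in ['scene','side']]
cv2.imwrite('both.png',a[0])"
```

```text
pics
{'time_s': 0.0, 'q': array([-8.43566348e+01,  2.18425150e+01,  7.43847251e+01, -2.16971257e-03,
        8.38596236e+01, -1.23346996e+01]), 'qvel': array([ 0.02700219, -0.02271776,  0.08436043,  0.06567906, -0.07357837,
        0.07825415]), 'joint_efforts': array([ 1.41780263e-03, -4.48458695e+01, -2.31271845e+01, -1.04697235e-04,
        4.75570632e-03,  5.45100306e-06]), 'position': array([ 0.16972724, -0.52284252,  0.23069767]), 'tool_rot': array([[ 9.51173519e-01,  3.08656609e-01, -1.86551959e-04],
       [ 3.08656532e-01, -9.51172371e-01,  1.50500562e-03],
       [ 2.87086862e-04, -1.48910197e-03, -9.99998850e-01]]), 'ft_force': array([ 0.20066021, -0.61882749, -0.2401555 ]), 'wrist_torque': array([-0.03753204,  0.02862638, -0.00580193]), 'gripper_force': 0.0, 'grip_width': 0.08551632536126702}
scene 57.02417402523428 261.4494143804157 193.01567069966964 (array([1.1925043 , 0.42586996, 0.57165804]), array([-0.73515627, -0.42687673, -0.52661325]))
cassette_thick 0.86 [206. 184.] [ 0.437 -0.216  0.   ]
cassette_thin 0.91 [332. 230.] [0.463 0.216 0.   ]
cassette_thin 0.72 [309
[... 956 characters left out ...]
73 0.201 0.   ]
cassette_thin 0.49 [290. 208.] [0.372 0.024 0.   ]
floor_thick 0.63 [213. 200.] [0.629 0.025 0.016]
floor_thin 0.47 [212. 184.] [ 0.644 -0.047  0.016]
dock_thick 0.63 [213. 217.] [0.619 0.082 0.   ]
dock_thick 0.48 [213. 203.] [0.631 0.023 0.   ]
dock_thin 0.43 [214. 185.] [ 0.638 -0.054  0.   ]
dock_stored 0.6 [216. 221.] [0.607 0.097 0.   ]
wax_rod 0.66 [268. 203.] [0.444 0.007 0.   ]
wax_rod 0.21 [213. 198.] [0.633 0.004 0.   ]
ring_stick 0.75 [230. 298.] [0.525 0.356 0.   ]
jar 0.47 [229. 135.] [ 0.621 -0.317  0.   ]
wrist 65.70646984690485 255.87802328619244 189.9452460237209 (array([ 0.24753647, -0.49891054,  0.37451112]), array([-0.30167976, -0.10035578, -0.94811288]))
```

View pics/scene0.png

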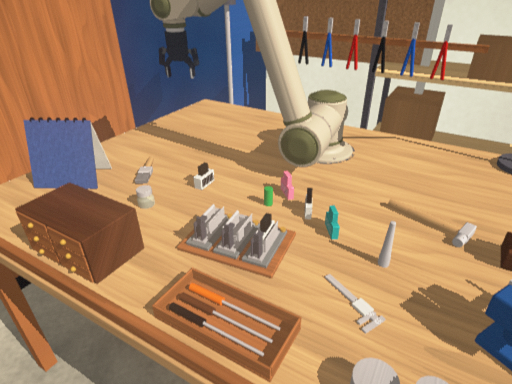

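View pics/wrist0.png

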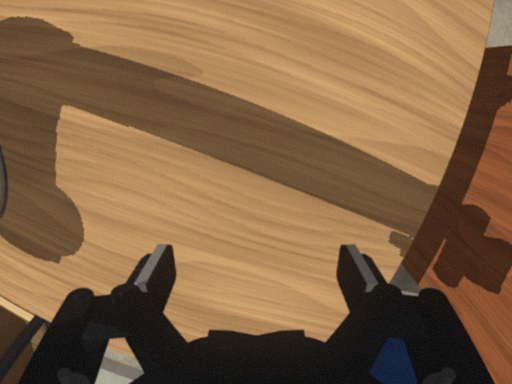

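The aluminium thin cassette is at (309,212). The pink one at (289,190) and the turquoise one at (333,225) are look-alikes, excluded by colour. The thick cassette is at (206,178). The rack is at about (237,238), with the stored cassette in the near slot. The wrist view shows only bare bench. I'll confirm with an enlarged side crop.

```bash
python3 -c "
import cv2,numpy as np
s=cv2.imread('pics/side0.png')[130:265,190:310]; a=cv2.resize(s,None,fx=4.4,fy=4.4,interpolation=cv2.INTER_CUBIC)
cv2.imwrite('pics/c1.png',a)
s=cv2.imread('pics/scene0.png')[180:275,170:350]; cv2.imwrite('pics/c2.png',cv2.resize(s,None,fx=4.4,fy=4.4,interpolation=cv2.INTER_CUBIC))"
```

```text
(no output)
```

View pics/c1.png

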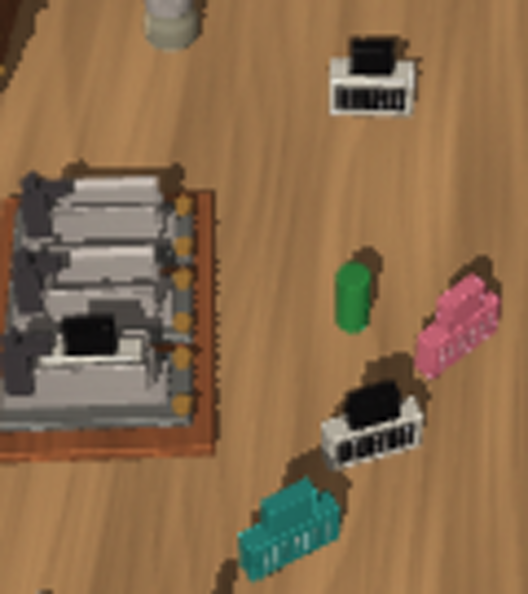

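View pics/c2.png

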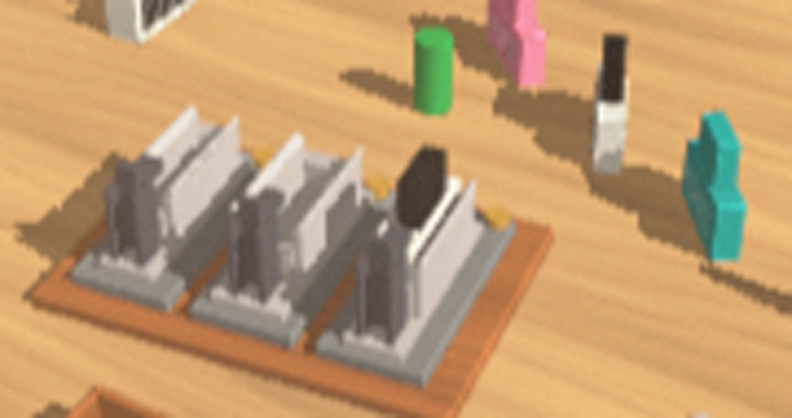

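The crops confirm it. In c1, the thin aluminium cassette is at crop (372,425), between the pink (458,325) and turquoise (290,530) ones. The thick one is at crop (372,75). The middle slot is the wide empty one and the far slot the narrow empty one, with the latches on the +x side. I'll move over the thick cassette first and look, then the rack.

Emit:
move_arm(
  plan=[
    [0,0,6,3.5,-2.05,0,0],
    [0,0,12,7,-4.1,0,0],
    [0,0,18,10.5,-6.15,0,0],
    [0,0,18,14,-8.2,0,0],
    [0,0,18,17.5,-10.2,0,0],
  ],
)

```text
time_s: 2.15
position: [0.3056, -0.3708, 0.2315]
tool_rot: [[1.0, -0.001, 0.0], [-0.001, -1.0, -0.0], [0.0, 0.0, -1.0]]
ft_force: [0.9, -0.6, 0.0]
grip_width: 0.0428
gripper_force: 0.0
```

Emit:
move_arm(
  plan=[
    [0,0,0,2,-3,0,0],
    [0,0,0,5,-6,0,0],
    [0,0,0,8,-9,0,0],
    [0,0,0,11,-12,0,0],
    [0,0,0,13.5,-15,0,0],
  ],
)

```text
time_s: 2.65
position: [0.441, -0.2207, 0.2314]
tool_rot: [[1.0, -0.0, 0.0], [-0.0, -1.0, -0.0], [0.0, 0.0, -1.0]]
ft_force: [-0.3, -0.6, 0.6]
grip_width: 0.0426
gripper_force: 0.0
```

```bash
python3 - <<'E'
from h import *
o=env.observe();print(o['time_s'],o['position'],o['tool_rot'].round(4),o['ft_force'])
p=cam('wrist'); save(p,'w1.png')
for t in ['cassette_thick','cassette_thin','floor_thin','floor_thick']:
    for r in env.tip_of(t,p)[:2]: print(t,r['conf'],r['pixel'],onz(p,r['pixel'],0,True))
r=env.outline_of('cassette_thick',p)
if r: print(r[0]['conf'],r[0]['bbox'])
E
```

```text
2.65 [ 0.4410346  -0.22070988  0.23143405] [[ 1.e+00 -1.e-04  4.e-04]
 [-1.e-04 -1.e+00 -3.e-04]
 [ 4.e-04  3.e-04 -1.e+00]] [-0.30130499 -0.59388183  0.61449852]
cassette_thick 0.98 [261.4, 158.7] [ 0.44003019 -0.22986106  0.        ]
cassette_thick 0.35 [29.7, 50.5] [0.6203636 0.119719  0.       ]
cassette_thin 0.76 [1.2, 154.2] [0.46204038 0.21089828 0.        ]
cassette_thin 0.69 [95.2, 215.5] [ 3.56671533e-01  2.22249832e-02 -5.55111512e-17]
floor_thin 0.92 [116.5, 16.7] [ 0.63979209 -0.03793055  0.        ]
floor_thick 0.55 [96.2, 166.0] [0.43386738 0.00574545 0.        ]
0.57 [259.1, 164.8, 27.1, 66.2]
```

View pics/w1.png

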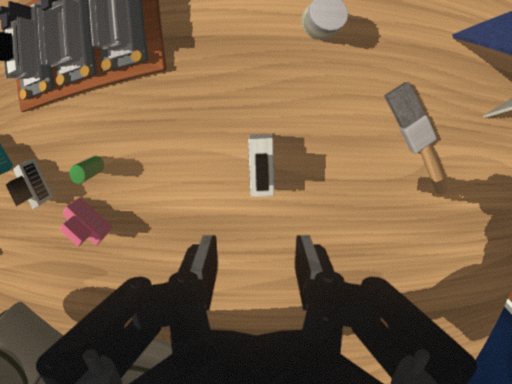

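w1: the thick cassette is at (261,165), nearly aligned with the tool. The rack is at the upper left, and the brush at (415,125) is clear. Next I'll measure the thick pose from the rib and the white body.

```bash
cat >> h.py <<'E'
def rect(p,m,z):
    ys,xs=np.nonzero(m); P=np.array([onz(p,(x,y),z,True)[:2] for x,y in zip(xs,ys)],np.float32)
    return cv2.minAreaRect(P*1000)
E
python3 - <<'E'
from h import *
p=cam('wrist'); im=p['color'].astype(int)
box=np.zeros((384,512),bool); box[128:200,243:278]=1
dark=(im.max(2)<60)&box; br=((im.max(2)-im.min(2)<25)&(im.min(2)>150))&box
for m,z in((dark,.07),(br,.04),(br|dark,.04)):
    n,l,s,_=cv2.connectedComponentsWithStats(m.astype(np.uint8)); print(s[1:].tolist(), rect(p,m,z))
# sanity: project model
for X in [(.035,0,.04),(-.035,0,.04),(0,0.014,.04),(0,-.014,.04),(.018,0,.07),(-.018,0,.07)]:
    print(X,proj(p,np.array([.44,-.225,0])+X,True))
c=im[128:200,243:278].max(2)
for r in range(0,72,4): print(r+128,' '.join('%3d'%v for v in c[r,::2]))
E
```

```text
[[254, 153, 13, 36, 388]] ((440.7396545410156, -229.0037384033203), (38.51606750488281, 12.00906753540039), 2.0091359615325928)
[[248, 137, 24, 58, 603]] ((438.60015869140625, -228.62498474121094), (68.40862274169922, 25.908191680908203), 2.1133673191070557)
[[248, 137, 24, 58, 603], [254, 153, 13, 36, 388]] ((438.60015869140625, -228.62498474121094), (68.40862274169922, 25.908191680908203), 2.1133673191070557)
(0.035, 0, 0.04) [256.13724784 134.67334253]
(-0.035, 0, 0.04) [256.16278518 193.28121448]
(0, 0.014, 0.04) [244.04799545 164.70505367]
(0, -0.014, 0.04) [268.25076214 164.67276144]
(0.018, 0, 0.07) [256.26001229 154.70706784]
(-0.018, 0, 0.07) [256.27027306 187.50353134]
128 191 188 191 191 190 191 191 188 191 193 192 189 186 190 189 191 187 190
132 173 169 172 158 157 158 153 147 144 148 143 144 148 152 134 169 178 180
136 179 179 163 139 142 142 140 138 142 138 138 141 145 151 107 102 106 101
140 185 189 211 208 213 212 208 211 213 210 208 204 205 205 114 102 104 106
144 194 186 195 209 209 208 208 213 210 207 207 203 209 205 124 107 111 110
148 199 201 204 210 211 211 207 
[... 255 characters left out ...]
 114 110 114 113
164 178 181 182 205 210 148  42  46  40  45  36  48 113 121 101 109 114 107
168 182 184 191 209 211 150  44  46  43  41  45  47 104 121 111 103 103 106
172 183 185 171 210 210 155  46  40  45  48  41  44 103 124 115 103 103 106
176 193 188 177 211 209 167  52  40  44  47  41  44 103 118 101 107 109 108
180 182 183 186 215 209 167  54  48  42  41  45  40  95 120 119 106 103  98
184 184 187 190 208 207 180  60  42  43  43  44  44 157 178 147 109 107 110
188 182 187 184 194 205 196  80  61  59  73  78  81 170 204 173 149 147 147
192 200 199 199 202 207 211 210 204 206 204 206 207 201 202 172 180 194 189
196 204 198 201 201 203 204 200 203 198 200 199 202 194 198 199 200 199 199
```

Emit:
move_arm(
  plan=[
    [0,0,-2.1,-0.2,0.8,4,0],
    [0,0,-2.1,-0.2,0.8,8,0],
    [0,0,-2.1,-0.2,0.8,12,0],
    [0,0,-2.1,-0.2,0.8,15.5,0],
    [0,0,-2.1,-0.2,0.8,18.6,0],
  ],
)

```text
time_s: 3.5
position: [0.4369, -0.231, 0.0438]
tool_rot: [[0.999, 0.034, -0.0], [0.034, -0.999, 0.0], [-0.0, -0.0, -1.0]]
ft_force: [1.6, 0.2, 0.5]
grip_width: 0.0429
gripper_force: 0.0
```

Emit:
move_arm(
  plan=[
    [0,0,0,0,0,0,0],
    [0,0,0,0,0,0,-1],
    [0,0,0,0,0,0,-1],
    [0,0,0,0,0,0,-1],
    [0,0,0,0,0,0,-1],
  ],
  squeeze=60,
)

```text
time_s: 4.0
position: [0.4383, -0.2308, 0.0468]
tool_rot: [[0.999, 0.036, 0.002], [0.036, -0.999, -0.002], [0.002, 0.002, -1.0]]
ft_force: [-1.7, -1.1, 8.1]
grip_width: 0.0129
gripper_force: 62.8
```

Emit:
move_arm(
  plan=[
    [0,0,0,0,0,0,-1],
    [0,0,0,0,0,-3,-1],
    [0,0,0,0,0,-7,-1],
    [0,0,0,0,0,-12,-1],
    [0,0,0,0,0,-17,-1],
  ],
)

```text
time_s: 4.5
position: [0.4373, -0.2296, 0.2176]
tool_rot: [[0.999, 0.036, -0.0], [0.036, -0.999, 0.0], [0.0, -0.0, -1.0]]
ft_force: [0.8, -1.1, -2.0]
grip_width: 0.0126
gripper_force: 61.4
```

Emit:
move_arm(
  plan=[
    [0,0,0,1,-3,-1,-1],
    [0,0,1,3,-8,-2,-1],
    [0,0,2.1,5,-13,-2.4,-1],
    [0,0,2.1,7,-17.5,-2.4,-1],
    [0,0,2.1,8,-21.5,-2.4,-1],
  ],
)

```text
time_s: 5.0
position: [0.5104, -0.0104, 0.24]
tool_rot: [[1.0, -0.001, 0.001], [-0.001, -1.0, -0.0], [0.001, 0.0, -1.0]]
ft_force: [0.8, -0.5, -1.7]
grip_width: 0.0127
gripper_force: 61.4
```

Emit:
move_arm(
  plan=[
    [0,0,0,0,-2,0,-1],
    [0,0,0,0,-3,0,-1],
    [0,0,0,0,-3,0,-1],
    [0,0,0,0,-3,0,-1],
  ],
)

```text
time_s: 5.4
position: [0.5099, 0.0167, 0.2395]
tool_rot: [[1.0, -0.001, 0.0], [-0.001, -1.0, -0.0], [0.0, 0.0, -1.0]]
ft_force: [0.7, -0.9, -1.9]
grip_width: 0.0129
gripper_force: 61.4
```

```bash
python3 - <<'E'
from h import *
p=cam('wrist'); save(p,'w2.png')
for i in range(4):
    o=env.observe();print(o['time_s'],o['position'].round(4),o['ft_force'].round(1))
for t in ['floor_thin','floor_thick','dock_thick','dock_thin','dock_stored','latch_thick','latch_thin']:
    for r in env.tip_of(t,p)[:2]: print(t,round(r['conf'],2),r['pixel'],onz(p,r['pixel'],.026 if 'floor' in t else .01,True).round(4))
cv2.imwrite('pics/w2c.png',cv2.resize(p['color'][0:200,90:420,::-1],None,fx=2.4,fy=2.4,interpolation=cv2.INTER_CUBIC))
E
```

```text
5.45 [0.5099 0.0164 0.2394] [-0.8 -0.7 -1.5]
5.45 [0.5099 0.0164 0.2394] [-0.8 -0.7 -1.5]
5.45 [0.5099 0.0164 0.2394] [-0.8 -0.7 -1.5]
5.45 [0.5099 0.0164 0.2394] [-0.8 -0.7 -1.5]
dock_thick 0.51 [465.2, 93.2] [ 0.6167 -0.2938  0.01  ]
dock_thin 0.82 [309.9, 63.5] [ 0.6317 -0.0522  0.01  ]
dock_stored 0.74 [190.8, 79.9] [0.6115 0.0955 0.01  ]Traceback (most recent call last):
  File "<stdin>", line 6, in <module>
ValueError: it knows: brush, caliper, cassette_stored, cassette_thick, cassette_thin, dock_stored, dock_thick, dock_thin, floor_thick, floor_thin, hammer, jar, ring_stick, wax_rod
```

```bash
python3 - <<'E'
import cv2
cv2.imwrite('pics/w2c.png',cv2.resize(cv2.imread('pics/w2.png')[0:190,130:380],None,fx=3,fy=3,interpolation=cv2.INTER_CUBIC))
E
```

```text
(no output)
```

View pics/w2c.png

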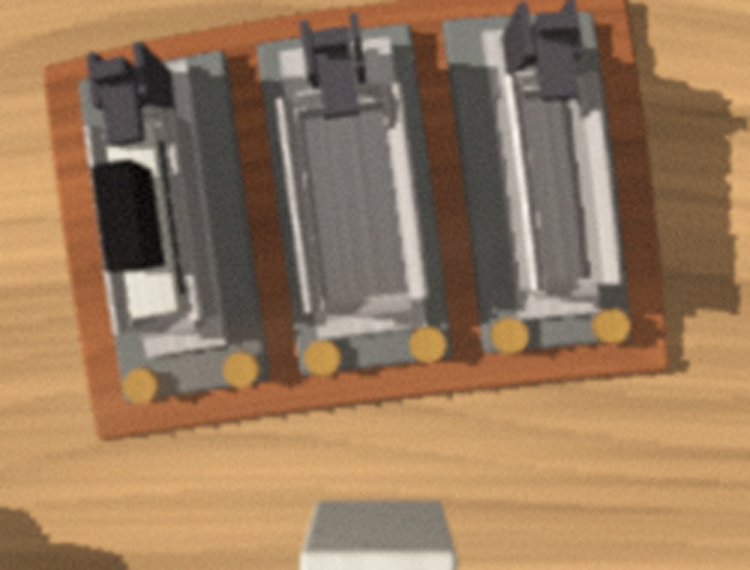

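w2c: the rack is turned by about 6°. The stored cassette is in the left slot at crop (130,220), the wide slot in the middle with nose tip at (341,113), and the narrow slot on the right with nose tip at (560,95). I'll fit the docks' poses from the base-plate corners (140 x 62 mm).

```bash
cat > fit.py <<'E'
from h import *
from scipy.optimize import least_squares
p=cam('wrist')
C={'thick':[(301,373,-70,31),(448,358,-70,-31),(411,25,70,-31),(258,43,70,31)],
   'thin':[(487,352,-70,31),(629,336,-70,-31),(590,11,70,-31),(445,20,70,31)]}
def W(d,X): # d=x,y,yaw(rad),b ; X dock coords m
    c,s=np.cos(d[2]),np.sin(d[2]); return np.array([d[0]+c*X[0]-s*X[1],d[1]+s*X[0]+c*X[1],d[3]+X[2]])
def px(c): return np.array([c[0]/3+130-.33,c[1]/3-.33])
def res(v):
    r=[]
    for i,k in enumerate(C):
        d=(v[2*i],v[2*i+1],v[4],v[5])
        for c in C[k]: r+=list(proj(p,W(d,(c[2]/1e3,c[3]/1e3,.01)),True)-px(c))
    return np.array(r)
s=least_squares(res,[.6,.01,.63,-.05,.1,.015],loss='soft_l1')
print(s.x.round(4),np.degrees(s.x[4]),res(s.x).round(1))
for b in (.008,.010,.012,.015):
    f=lambda v:res(np.r_[v,b]); q=least_squares(f,s.x[:5]); print(b,q.x.round(4),q.cost)
def inv(d,pix,z): # dock coords of pixel at dock height z
    P=onz(p,pix,d[3]+z,True)[:2]-np.array(d[:2]); c,s=np.cos(d[2]),np.sin(d[2]); return np.array([c*P[0]+s*P[1],-s*P[0]+c*P[1]])*1000
D={k:(s.x[2*i],s.x[2*i+1],s.x[4],s.x[5]) for i,k in enumerate(C)}
for k,pt in (('thick',(341,115)),('thin',(560,97))): 
    print(k,'nose',inv(D[k],px(pt),.0655),inv(D[k],px(pt),.0575))
# cheek top ends (z=.055)
for k,pts in (('thick',[(276,100),(304,312),(396,82),(426,295)]),('thin',[(503,72),(530,290),(583,82),(613,283)])):
    print(k,'cheeks',[inv(D[k],px(q),.055).round(1).tolist() for q in pts])
E
python3 fit.py
```

```text
[ 0.6277  0.0246  0.6377 -0.0508  0.1194  0.0062] 6.843875671379221 [-0.2  0.3  0.9 -0.7 -0.3 -0.1 -0.2  0.4 -0.9 -0.7  0.2  0.3  1.   0.5
 -0.2 -0.1]
0.008 [ 0.6275  0.0246  0.6375 -0.0505  0.1198] 2.553965898251442
0.01 [ 0.6273  0.0245  0.6373 -0.0502  0.1197] 3.7395123644496264
0.012 [ 0.6271  0.0245  0.6371 -0.0498  0.1196] 5.801998470042763
0.015 [ 0.6269  0.0244  0.6367 -0.0493  0.1195] 10.601251055816265
thick nose [23.57369029  0.40492563] [25.12585573  0.52417418]
thin nose [22.2184035   0.68258675] [23.76182846 -1.1481435 ]
thick cheeks [[34.6, 22.6], [-43.8, 22.4], [35.6, -20.1], [-43.1, -21.4]]
thin cheeks [[34.9, 17.7], [-45.9, 17.3], [29.6, -10.9], [-45.7, -13.7]]
```

The fit is good, with residuals under 1 px: yaw 6.85°, board about 7 mm, and the wide slot offset about -4 mm. I'll bring the thick cassette over the wide slot, 10 mm back from the latch, and lower it between the cheeks.

Emit:
move_arm(
  plan=[
    [0,0,-3,4,-0.3,2,-1],
    [0,0,-6.85,8,-0.6,4,-1],
    [0,0,-6.85,10.3,-0.65,7,-1],
    [0,0,-6.85,10.3,-0.65,9,-1],
    [0,0,-6.85,10.3,-0.65,9,-1],
  ],
)

```text
time_s: 6.25
position: [0.6119, 0.0241, 0.146]
tool_rot: [[0.993, 0.119, -0.007], [0.119, -0.993, 0.001], [-0.006, -0.002, -1.0]]
ft_force: [-0.6, 0.6, -1.4]
grip_width: 0.0131
gripper_force: 61.3
```

Emit:
move_arm(
  plan=[
    [0,0,0,0,0,1,-1],
    [0,0,0,0,0,2.5,-1],
    [0,0,0,0,0,4,-1],
    [0,0,0,0,0,5,-1],
    [0,0,0,0,0,5,-1],
  ],
)

```text
time_s: 6.75
position: [0.6134, 0.0239, 0.1001]
tool_rot: [[0.993, 0.119, 0.002], [0.119, -0.993, -0.0], [0.002, 0.001, -1.0]]
ft_force: [0.6, 0.5, -0.7]
grip_width: 0.0126
gripper_force: 61.7
```

```bash
python3 - <<'E'
from h import *
o=env.observe();print(o['position'].round(4),o['ft_force'].round(2))
a=[cam(n) for n in ('scene','side')]
o=env.observe();print(o['position'].round(4),o['ft_force'].round(2))
A=cv2.resize(a[0]['color'][150:280,170:310,::-1],(560,520),interpolation=cv2.INTER_CUBIC)
save(a[0],'s3.png'); cv2.imwrite('pics/s3c.png',A)
E
```

```text
[0.6134 0.0239 0.1001] [ 0.58  0.54 -0.71]
[0.6132 0.024  0.1002] [-0.    0.07 -2.15]
```

View pics/s3c.png

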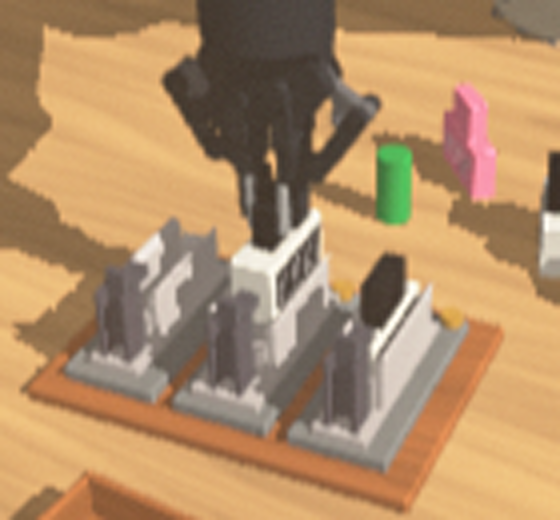

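s3c: the cassette is between the cheeks of the middle slot, at crop (275,265), and the force shows no contact. I'll slide it toward the latch and feel for the stop.

Emit:
move_arm(
  plan=[
    [0,0,0,0.2,0,0,-1],
    [0,0,0,0.4,0,0,-1],
    [0,0,0,0.6,0,0,-1],
    [0,0,0,0.6,0,0,-1],
    [0,0,0,0.6,0,0,-1],
  ],
)

```text
time_s: 7.35
position: [0.6187, 0.0248, 0.0992]
tool_rot: [[0.993, 0.119, -0.001], [0.119, -0.993, 0.0], [-0.001, -0.0, -1.0]]
ft_force: [-2.4, -0.5, -1.5]
grip_width: 0.0129
gripper_force: 61.8
```

Emit:
move_arm(
  plan=[
    [0,0,0,0.1,0,0,-1],
    [0,0,0,0.2,0,0,-1],
    [0,0,0,0.2,0,0,-1],
    [0,0,0,0.2,0,0,-1],
  ],
)

```text
time_s: 7.75
position: [0.6208, 0.025, 0.0992]
tool_rot: [[0.993, 0.119, -0.0], [0.119, -0.993, 0.0], [-0.0, -0.0, -1.0]]
ft_force: [-3.0, 0.1, -1.5]
grip_width: 0.0127
gripper_force: 61.8
```

Emit:
move_arm(
  plan=[
    [0,0,0,0.1,0,0,-1],
    [0,0,0,0.1,0,0,-1],
    [0,0,0,0.1,0,0,-1],
  ],
)

```text
time_s: 8.05
position: [0.6218, 0.0252, 0.0993]
tool_rot: [[0.993, 0.119, -0.0], [0.119, -0.993, 0.0], [-0.0, -0.0, -1.0]]
ft_force: [-3.3, 0.0, -1.4]
grip_width: 0.0126
gripper_force: 61.7
```

Emit:
move_arm(
  plan=[
    [0,0,0,0.1,0,0,-1],
    [0,0,0,0.1,0,0,-1],
    [0,0,0,0.1,0,0,-1],
  ],
)

```text
time_s: 8.35
position: [0.6228, 0.0253, 0.0993]
tool_rot: [[0.993, 0.119, -0.0], [0.119, -0.993, 0.0], [-0.0, -0.0, -1.0]]
ft_force: [-2.5, -0.2, -1.8]
grip_width: 0.0126
gripper_force: 61.7
```

Spring force is still about 3 N. I'll continue in 0.5 mm steps until the stop.

Emit:
move_arm(
  plan=[
    [0,0,0,0.05,0,0,-1],
    [0,0,0,0.05,0,0,-1],
    [0,0,0,0.05,0,0,-1],
  ],
)

```text
time_s: 8.65
position: [0.6233, 0.0254, 0.0993]
tool_rot: [[0.993, 0.119, -0.0], [0.119, -0.993, 0.0], [-0.0, -0.0, -1.0]]
ft_force: [-3.3, -0.4, -1.1]
grip_width: 0.0127
gripper_force: 61.7
```

Emit:
move_arm(
  plan=[
    [0,0,0,0.05,0,0,-1],
    [0,0,0,0.05,0,0,-1],
    [0,0,0,0.05,0,0,-1],
  ],
)

```text
time_s: 8.95
position: [0.6234, 0.0254, 0.0993]
tool_rot: [[0.993, 0.119, -0.001], [0.119, -0.993, -0.0], [-0.001, -0.0, -1.0]]
ft_force: [-5.8, -0.3, -0.4]
grip_width: 0.0127
gripper_force: 61.8
```

Emit:
move_arm(
  plan=[
    [0,0,0,0.05,0,0,-1],
    [0,0,0,0.05,0,0,-1],
    [0,0,0,0.05,0,0,-1],
  ],
)

```text
time_s: 9.25
position: [0.6236, 0.0254, 0.0993]
tool_rot: [[0.993, 0.119, -0.002], [0.119, -0.993, -0.0], [-0.002, -0.0, -1.0]]
ft_force: [-6.4, -0.7, 0.8]
grip_width: 0.013
gripper_force: 61.8
```

The stop is felt at x = 0.6234, matching vision. I'll ease back 1 mm and lower.

Emit:
move_arm(
  plan=[
    [0,0,0,-0.1,0,0,-1],
    [0,0,0,-0.1,0,0.5,-1],
    [0,0,0,-0.1,0,1,-1],
    [0,0,0,-0.1,0,1.5,-1],
    [0,0,0,-0.1,0,1.5,-1],
  ],
)

```text
time_s: 9.75
position: [0.6232, 0.0253, 0.0837]
tool_rot: [[0.993, 0.119, -0.001], [0.119, -0.993, 0.0], [-0.001, -0.0, -1.0]]
ft_force: [-3.8, -0.4, -3.7]
grip_width: 0.0129
gripper_force: 61.5
```

Emit:
move_arm(
  plan=[
    [0,0,0,0,0,0.4,-1],
    [0,0,0,0,0,0.8,-1],
    [0,0,0,0,0,1.2,-1],
    [0,0,0,0,0,1.2,-1],
  ],
)

```text
time_s: 10.15
position: [0.6243, 0.0253, 0.0748]
tool_rot: [[0.993, 0.119, 0.004], [0.119, -0.993, -0.001], [0.004, 0.001, -1.0]]
ft_force: [-7.8, -0.1, 13.4]
grip_width: 0.0127
gripper_force: 63.8
```

Emit:
move_arm(
  plan=[
    [0,0,0,0,0,0.1,-1],
    [0,0,0,0,0,0.2,-1],
    [0,0,0,0,0,0.2,-1],
  ],
)

```text
time_s: 10.45
position: [0.6243, 0.0252, 0.0747]
tool_rot: [[0.993, 0.119, 0.005], [0.119, -0.993, -0.001], [0.005, 0.002, -1.0]]
ft_force: [-14.0, -0.3, 27.3]
grip_width: 0.0127
gripper_force: 65.9
```

Emit:
move_arm(
  plan=[
    [0,0,0,0,0,0.1,-1],
    [0,0,0,0,0,0.1,-1],
    [0,0,0,0,0,0.1,-1],
  ],
)

```text
time_s: 10.75
position: [0.6243, 0.0252, 0.0747]
tool_rot: [[0.993, 0.119, 0.006], [0.119, -0.993, -0.001], [0.006, 0.002, -1.0]]
ft_force: [-17.4, 0.0, 35.3]
grip_width: 0.0126
gripper_force: 66.9
```

It has jammed about 7 mm above home. I'll relieve the load and look, with three views in one picture.

Emit:
move_arm(
  plan=[
    [0,0,0,0,0,-0.3,-1],
    [0,0,0,0,0,-0.4,-1],
    [0,0,0,0,0,-0.4,-1],
  ],
)

```text
time_s: 11.05
position: [0.6247, 0.0252, 0.0747]
tool_rot: [[0.993, 0.119, 0.004], [0.119, -0.993, -0.0], [0.004, 0.001, -1.0]]
ft_force: [-3.3, 0.2, 9.9]
grip_width: 0.0127
gripper_force: 63.4
```

```bash
python3 - <<'E'
from h import *
o=env.observe();print(o['position'].round(4),o['ft_force'].round(2),o['wrist_torque'].round(2))
a={n:cam(n) for n in ('scene','side','wrist')}
for n in a: save(a[n],'j_'+n+'.png')
f=lambda i,w,h:cv2.resize(i[:,:,::-1],(w,h),interpolation=cv2.INTER_CUBIC)
A=f(a['scene']['color'][185:265,190:280],400,356); B=f(a['side']['color'][160:240,180:270],400,356)
C=f(a['wrist']['color'][100:250,100:420],520,243)
M=np.zeros((600,800,3),np.uint8); M[:356,:400]=A; M[:356,400:]=B; M[357:600,140:660]=C
cv2.imwrite('pics/j.png',M)
E
```

```text
[0.6247 0.0252 0.0747] [-3.28  0.2   9.92] [ 0.07  0.29 -0.  ]
```

View pics/j.png

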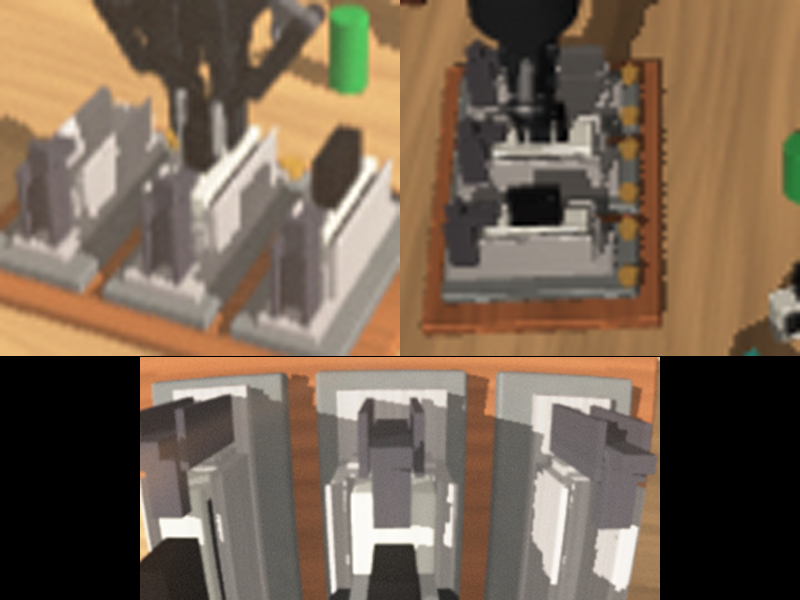

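j: the wrist view shows the nose tip at about (255,205) lying over the white shoulder, whose far edge is at row ~179. The cassette may already be home and latched, so I'll check that numerically.

```bash
python3 - <<'E'
from h import *
p=cam('wrist'); im=p['color'].astype(int)
yaw=np.radians(6.85); c,s=np.cos(yaw),np.sin(yaw)
def W(x,y,z): return (.6235+c*x-s*y,.0250+s*x+c*y,z)
for b in (.006,.012):
    for op in (0,.007):
        print('b',b,'open',op,'nose tip top',proj(p,W(.028+op,0,b+.0655),True).round(1))
for zs in (.062,.068,.070): # shoulder world z
    print('sh',zs,[proj(p,W(.035,y,zs),True).round(1).tolist() for y in(.014,-.014)],'rib foot',[proj(p,W(.018,y,zs),True).round(1).tolist() for y in(.007,-.007)])
for col in (255,240,272): print(col,[int(v) for v in im[160:250:2,col].mean(1)])
for row in (190,215,225): print(row,[int(v) for v in im[row,205:310:2].mean(1)])
E
```

```text
b 0.006 open 0 nose tip top [253.5 200.4]
b 0.006 open 0.007 nose tip top [253.5 187.7]
b 0.012 open 0 nose tip top [253.5 204.5]
b 0.012 open 0.007 nose tip top [253.4 191.4]
sh 0.062 [[228.1, 182.4], [279.0, 182.4]] rib foot [[241.3, 211.1], [266.0, 211.1]]
sh 0.068 [[227.2, 185.7], [279.9, 185.7]] rib foot [[240.9, 215.2], [266.3, 215.2]]
sh 0.07 [[226.8, 186.9], [280.2, 186.8]] rib foot [[240.7, 216.7], [266.5, 216.7]]
255 [111, 108, 106, 109, 101, 110, 113, 112, 112, 112, 112, 110, 112, 118, 115, 113, 114, 116, 118, 118, 115, 116, 115, 233, 251, 250, 250, 229, 60, 46, 47, 50, 43, 46, 52, 50, 44, 42, 44, 41, 47, 49, 44, 45, 43]
240 [97, 96, 97, 96, 98, 104, 118, 134, 154, 183, 190, 193, 240, 249, 250, 250, 249, 249, 249, 249, 250, 249, 250, 249, 250, 249, 250, 249, 249, 250, 249, 250, 250, 250, 249, 250, 250, 166, 116, 115, 99, 95, 71, 65, 55]
272 [67, 70, 72, 67, 72, 81, 109, 140, 179, 150, 144, 151, 168, 169, 171, 173, 171, 171, 168, 169, 173, 171, 213, 247, 248, 247, 248, 246, 185, 171, 172, 170, 172, 171, 175, 168, 167, 113, 104, 102, 87, 79, 71, 63, 56]
190 [84, 84, 85, 92, 107, 233, 227, 127, 130, 123, 161, 129, 171, 253, 248, 248, 248, 249, 250, 176, 115, 110, 115, 112, 115, 113, 116, 114, 111, 112, 114, 154, 170, 168, 173, 172, 171, 171, 158, 135, 132, 126, 143, 184, 162, 118, 92, 85, 82, 83, 81, 87, 84]
215 [83, 86, 83, 88, 87, 146, 242, 176, 134, 131, 131, 133, 125, 243, 249, 248, 248, 249, 249, 239, 147, 133, 131, 135, 139, 138, 135, 132, 133, 133, 131, 156, 239, 235, 225, 230, 246, 235, 149, 136, 127, 193, 240, 223, 134, 97, 87, 84, 79, 82, 79, 82, 79]
225 [88, 89, 86, 90, 88, 107, 243, 218, 126, 133, 138, 188, 140, 239, 250, 248, 248, 248, 251, 110, 48, 48, 50, 52, 47, 50, 43, 46, 42, 50, 45, 44, 74, 167, 172, 169, 171, 163, 135, 138, 127, 131, 123, 129, 121, 92, 89, 89, 89, 87, 88, 86, 82]
```

The nose tip at row ~205 fits a shut latch (predicted 204.5 with the board 12 mm high; open would be 191). So the thick cassette is home and latched. I'll release, rise and move over the thin cassette.

Emit:
move_arm(
  plan=[
    [0,0,0,0,0,-0.1,-0.2],
    [0,0,0,0,0,-0.1,-0.2],
    [0,0,0,0,0,-0.1,-0.2],
    [0,0,0,0,0,-0.1,-0.2],
    [0,0,0,0,0,-0.1,-0.2],
  ],
)

```text
time_s: 11.75
position: [0.6234, 0.0253, 0.0741]
tool_rot: [[0.993, 0.119, -0.0], [0.119, -0.993, 0.0], [-0.0, -0.0, -1.0]]
ft_force: [-0.3, -0.3, 0.1]
grip_width: 0.0344
gripper_force: 0.0
```

Emit:
move_arm(
  plan=[
    [0,0,0,0,0,-2,-0.2],
    [0,0,0,0,0,-5,-0.2],
    [0,0,0,0,0,-9,-0.2],
    [0,0,0,0,0,-13,-0.2],
    [0,0,0,0,0,-17,-0.2],
  ],
)

```text
time_s: 12.25
position: [0.6231, 0.0254, 0.2459]
tool_rot: [[0.993, 0.119, -0.0], [0.119, -0.993, 0.0], [-0.0, -0.0, -1.0]]
ft_force: [0.2, 0.5, -0.4]
grip_width: 0.0342
gripper_force: 0.0
```

Emit:
move_arm(
  plan=[
    [0,0,0,-3,-2,0,0],
    [0,0,0,-7,-5,0,0],
    [0,0,0,-11,-8,0,0],
    [0,0,0,-15,-10.5,0,0],
    [0,0,0,-18,-12.5,0,0],
  ],
)

```text
time_s: 12.75
position: [0.4273, 0.1289, 0.2444]
tool_rot: [[0.993, 0.119, -0.0], [0.119, -0.993, 0.0], [-0.0, -0.0, -1.0]]
ft_force: [0.0, 0.0, 0.6]
grip_width: 0.0427
gripper_force: 0.0
```

Emit:
move_arm(
  plan=[
    [0,0,0,-0.9,-0.5,0,0],
    [0,0,0,-0.9,-0.5,0,0],
    [0,0,0,-0.9,-0.5,0,0],
  ],
)

```text
time_s: 13.05
position: [0.4213, 0.1316, 0.2444]
tool_rot: [[0.993, 0.119, 0.001], [0.119, -0.993, -0.0], [0.001, 0.0, -1.0]]
ft_force: [-0.5, 0.7, 0.3]
grip_width: 0.0425
gripper_force: 0.0
```

```bash
python3 - <<'E'
from h import *
o=env.observe();print(o['position'].round(4),o['tool_rot'].round(3).tolist())
p=cam('wrist'); save(p,'w4.png')
for r in env.tip_of('cassette_thin',p): print(r, onz(p,r['pixel'],0,True))
im=p['color'].astype(int); dark=im.max(2)<60; br=((im.max(2)-im.min(2)<25)&(im.min(2)>150))
for m,z in((dark,.07),(br,.04)):
    n,l,s,_=cv2.connectedComponentsWithStats(m.astype(np.uint8))
    for i in range(1,n):
        if 60<s[i,4]<3000: print(z,s[i].tolist(),rect(p,l==i,z))
E
```

```text
[0.4213 0.1316 0.2444] [[0.993, 0.119, 0.001], [0.119, -0.993, -0.0], [0.001, 0.0, -1.0]]
{'pixel': [322.9, 206.3], 'conf': 0.9} [0.36082482 0.02589169 0.        ]
{'pixel': [261.5, 160.3], 'conf': 0.88} [0.41627105 0.12135817 0.        ]
{'pixel': [198.7, 116.6], 'conf': 0.66} [0.46561915 0.21022768 0.        ]
0.07 [0, 0, 15, 39, 282] ((607.8369750976562, 495.9819641113281), (59.75372314453125, 31.154184341430664), 12.795973777770996)
0.07 [302, 0, 18, 14, 207] ((607.9638671875, 93.76339721679688), (16.2722225189209, 18.46063804626465), 6.088474273681641)
0.07 [334, 0, 9, 48, 126] ((594.3323974609375, 61.970947265625), (54.941646575927734, 8.990079879760742), 5.7368998527526855)
0.07 [369, 0, 24, 23, 472] ((622.74609375, 14.420671463012695), (27.28049659729004, 31.337501525878906), 12.694425582885742)
0.07 [253, 155, 19, 35, 386] ((418.88848876953125, 122.45915222167969), (38.569725036621094, 13.114773750305176), 22.475194931030273)
0.07 [499, 369, 13, 15, 86] ((-108.31204223632812, -678.2135620117188), (129.14019775390625, 45.52915573120117), 43.65777587890625)
0.04 [288, 0, 6, 36
[... 426 characters left out ...]
(46.06849670410156, 30.473392486572266), 5.862793445587158)
0.04 [414, 0, 5, 50, 149] ((630.9756469726562, -49.9263801574707), (67.82257080078125, 4.802701950073242), 6.958425998687744)
0.04 [432, 5, 7, 48, 272] ((634.9230346679688, -79.65080261230469), (67.50882720947266, 9.550651550292969), 7.0465521812438965)
0.04 [288, 39, 26, 9, 120] ((568.8983764648438, 95.76102447509766), (8.89215087890625, 29.75814437866211), 1.7215129137039185)
0.04 [346, 47, 22, 8, 82] ((572.4659423828125, 27.61478042602539), (26.851491928100586, 7.033955097198486), 88.22425842285156)
0.04 [248, 139, 16, 17, 179] ((440.4708251953125, 132.37022399902344), (16.966278076171875, 15.321863174438477), 23.908124923706055)
```

The aluminium cassette with the black rib at (261,160) is the thin one; the pink (323,206) and turquoise (199,117) ones are the look-alikes. Rib size and shoulder agree on a centre of (0.4165, 0.1222) and yaw 22.5°. Grasping it now.

Emit:
move_arm(
  plan=[
    [0,0,-8,-0.55,0.9,4,0],
    [0,0,-15.6,-0.55,0.9,8,0],
    [0,0,-15.6,-0.55,0.9,12,0],
    [0,0,-15.6,-0.55,0.9,16,0],
    [0,0,-15.6,-0.55,0.9,19.9,0],
  ],
)

```text
time_s: 13.65
position: [0.4167, 0.1218, 0.0435]
tool_rot: [[0.925, 0.381, 0.0], [0.381, -0.925, -0.0], [0.0, 0.0, -1.0]]
ft_force: [0.3, 0.5, -1.2]
grip_width: 0.0428
gripper_force: 0.0
```

Emit:
move_arm(
  plan=[
    [0,0,0,0,0,0,0],
    [0,0,0,0,0,0,-1],
    [0,0,0,0,0,0,-1],
    [0,0,0,0,0,0,-1],
    [0,0,0,0,0,0,-1],
  ],
)

```text
time_s: 14.15
position: [0.4171, 0.1223, 0.0469]
tool_rot: [[0.924, 0.382, 0.004], [0.382, -0.924, -0.0], [0.004, 0.002, -1.0]]
ft_force: [0.3, -1.5, 8.1]
grip_width: 0.013
gripper_force: 61.3
```

Emit:
move_arm(
  plan=[
    [0,0,0,0,0,0,-1],
    [0,0,0,0,0,-3,-1],
    [0,0,0,0,0,-7,-1],
    [0,0,0,0,0,-12,-1],
    [0,0,0,0,0,-17,-1],
  ],
)

```text
time_s: 14.65
position: [0.415, 0.1224, 0.218]
tool_rot: [[0.924, 0.382, 0.0], [0.382, -0.924, 0.0], [0.0, 0.0, -1.0]]
ft_force: [1.2, -0.5, -1.9]
grip_width: 0.0125
gripper_force: 59.8
```

Emit:
move_arm(
  plan=[
    [0,0,5,0,0,-2,-1],
    [0,0,10,0,0,-2,-1],
    [0,0,15.6,0,0,-2,-1],
    [0,0,15.6,0,0,-2,-1],
  ],
)

```text
time_s: 15.05
position: [0.4155, 0.1224, 0.236]
tool_rot: [[0.993, 0.118, 0.001], [0.118, -0.993, 0.0], [0.001, 0.0, -1.0]]
ft_force: [-0.2, 0.3, -2.0]
grip_width: 0.0125
gripper_force: 59.9
```

Emit:
move_arm(
  plan=[
    [0,0,0,2,2.2,0,-1],
    [0,0,0,5,5.3,0,-1],
    [0,0,0,8.2,8.7,0,-1],
    [0,0,0,11.4,12.1,0,-1],
    [0,0,0,14.4,15.3,0,-1],
  ],
)

```text
time_s: 15.55
position: [0.5781, -0.0139, 0.2354]
tool_rot: [[0.993, 0.122, -0.0], [0.122, -0.993, 0.0], [-0.0, -0.0, -1.0]]
ft_force: [0.6, 0.3, -0.3]
grip_width: 0.0131
gripper_force: 59.9
```

Emit:
move_arm(
  plan=[
    [0,0,0,2.5,2.6,0,-1],
    [0,0,0,4.1,4.3,2,-1],
    [0,0,0,4.1,4.3,5,-1],
    [0,0,0,4.1,4.3,8,-1],
    [0,0,0,4.1,4.3,8,-1],
  ],
)

```text
time_s: 16.05
position: [0.6209, -0.0499, 0.1514]
tool_rot: [[0.993, 0.121, -0.008], [0.121, -0.993, 0.002], [-0.008, -0.003, -1.0]]
ft_force: [0.2, 0.5, -1.3]
grip_width: 0.013
gripper_force: 59.8
```

```bash
python3 - <<'E'
from h import *
o=env.observe();print(o['position'].round(4),o['ft_force'].round(2),o['tool_rot'].round(3).tolist())
p=cam('wrist'); save(p,'w5.png'); q=cam('scene'); save(q,'s5.png')
f=lambda i,w,h:cv2.resize(i[:,:,::-1],(w,h),interpolation=cv2.INTER_CUBIC)
M=np.vstack([f(p['color'][90:250,130:380],600,384)[:330],f(q['color'][180:250,180:335],600,270)])
cv2.imwrite('pics/m5.png',M)
yaw=np.radians(6.85); c,s=np.cos(yaw),np.sin(yaw)
for x,y,z in ((.028,.006,.0655),(.028,-.006,.0655),(.039,.0135,.055),(.039,-.0135,.055)):
    print((x,y,z),proj(p,(.6326+c*x-s*y,-.0493+s*x+c*y,.012+z),True).round(1))
E
```

```text
[ 0.6209 -0.0499  0.1514] [ 0.25  0.47 -1.34] [[0.993, 0.121, -0.008], [0.121, -0.993, 0.002], [-0.008, -0.003, -1.0]]
(0.028, 0.006, 0.0655) [247.3 149.9]
(0.028, -0.006, 0.0655) [263.5 150. ]
(0.039, 0.0135, 0.055) [237.8 133.3]
(0.039, -0.0135, 0.055) [273.  133.4]
```

View pics/m5.png

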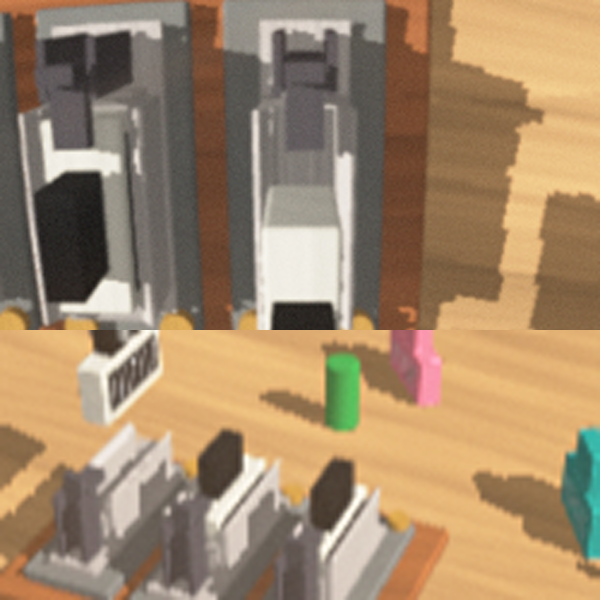

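m5: the thick cassette is latched in the middle slot, looking the same as the stored one. The thin cassette hovers in line with the narrow slot, with the nose centre about 1 mm to the right (-y) of it. I'll correct for that and lower between the cheeks.

Emit:
move_arm(
  plan=[
    [0,0,0,-0.1,0.1,0,-1],
    [0,0,0,-0.1,0.1,1.5,-1],
    [0,0,0,-0.1,0.1,3,-1],
    [0,0,0,-0.1,0.1,4.5,-1],
    [0,0,0,-0.1,0.1,4.7,-1],
  ],
)

```text
time_s: 16.65
position: [0.6218, -0.0513, 0.1084]
tool_rot: [[0.993, 0.12, -0.0], [0.12, -0.993, 0.0], [-0.0, -0.0, -1.0]]
ft_force: [1.0, -0.7, -1.6]
grip_width: 0.0127
gripper_force: 59.8
```

Emit:
move_arm(
  plan=[
    [0,0,0,0,0,0,-1],
    [0,0,0,0,0,0,-1],
  ],
)

```text
time_s: 16.85
position: [0.6226, -0.0515, 0.1099]
tool_rot: [[0.993, 0.119, 0.002], [0.119, -0.993, -0.001], [0.002, 0.001, -1.0]]
ft_force: [0.3, 0.1, -1.8]
grip_width: 0.0132
gripper_force: 59.8
```

Emit:
move_arm(
  plan=[
    [0,0,0,0.2,0,0,-1],
    [0,0,0,0.4,0,0,-1],
    [0,0,0,0.6,0,0,-1],
    [0,0,0,0.6,0,0,-1],
    [0,0,0,0.6,0,0,-1],
  ],
)

```text
time_s: 17.35
position: [0.6278, -0.0506, 0.1083]
tool_rot: [[0.993, 0.119, -0.0], [0.119, -0.993, 0.0], [-0.0, -0.0, -1.0]]
ft_force: [-2.9, -1.0, -0.2]
grip_width: 0.0129
gripper_force: 59.9
```

Emit:
move_arm(
  plan=[
    [0,0,0,0.1,0,0,-1],
    [0,0,0,0.2,0,0,-1],
    [0,0,0,0.2,0,0,-1],
    [0,0,0,0.2,0,0,-1],
  ],
)

```text
time_s: 17.75
position: [0.6299, -0.0504, 0.1083]
tool_rot: [[0.993, 0.119, -0.0], [0.119, -0.993, 0.0], [-0.0, -0.0, -1.0]]
ft_force: [-3.6, -0.5, -0.5]
grip_width: 0.0125
gripper_force: 59.9
```

Emit:
move_arm(
  plan=[
    [0,0,0,0.1,0,0,-1],
    [0,0,0,0.1,0,0,-1],
    [0,0,0,0.1,0,0,-1],
  ],
)

```text
time_s: 18.05
position: [0.6309, -0.0503, 0.1083]
tool_rot: [[0.993, 0.119, -0.0], [0.119, -0.993, 0.0], [-0.0, -0.0, -1.0]]
ft_force: [-3.2, -0.4, -1.0]
grip_width: 0.0126
gripper_force: 59.9
```

Emit:
move_arm(
  plan=[
    [0,0,0,0.05,0,0,-1],
    [0,0,0,0.05,0,0,-1],
    [0,0,0,0.05,0,0,-1],
  ],
)

```text
time_s: 18.35
position: [0.6314, -0.0502, 0.1083]
tool_rot: [[0.993, 0.119, -0.0], [0.119, -0.993, 0.0], [-0.0, -0.0, -1.0]]
ft_force: [-3.1, 0.1, -0.9]
grip_width: 0.0129
gripper_force: 59.9
```

Emit:
move_arm(
  plan=[
    [0,0,0,0.05,0,0,-1],
    [0,0,0,0.05,0,0,-1],
    [0,0,0,0.05,0,0,-1],
  ],
)

```text
time_s: 18.65
position: [0.6319, -0.0502, 0.1083]
tool_rot: [[0.993, 0.119, -0.0], [0.119, -0.993, 0.0], [-0.0, -0.0, -1.0]]
ft_force: [-3.8, 0.5, -1.5]
grip_width: 0.0131
gripper_force: 59.9
```

Emit:
move_arm(
  plan=[
    [0,0,0,0.05,0,0,-1],
    [0,0,0,0.05,0,0,-1],
    [0,0,0,0.05,0,0,-1],
  ],
)

```text
time_s: 18.95
position: [0.6321, -0.0501, 0.1083]
tool_rot: [[0.993, 0.119, -0.001], [0.119, -0.993, 0.0], [-0.001, -0.0, -1.0]]
ft_force: [-5.1, -0.1, 0.1]
grip_width: 0.0129
gripper_force: 60.1
```

Emit:
move_arm(
  plan=[
    [0,0,0,0.05,0,0,-1],
    [0,0,0,0.05,0,0,-1],
    [0,0,0,0.05,0,0,-1],
  ],
)

```text
time_s: 19.25
position: [0.6322, -0.0501, 0.1083]
tool_rot: [[0.993, 0.119, -0.002], [0.119, -0.993, -0.0], [-0.002, -0.0, -1.0]]
ft_force: [-6.7, -0.1, 0.7]
grip_width: 0.0126
gripper_force: 60.2
```

The stop is felt at 0.6321, and vision predicted 0.632. I'll ease back and lower.

Emit:
move_arm(
  plan=[
    [0,0,0,-0.08,0,0,-1],
    [0,0,0,-0.08,0,0.6,-1],
    [0,0,0,-0.08,0,1.2,-1],
    [0,0,0,-0.08,0,1.8,-1],
    [0,0,0,-0.08,0,2.2,-1],
  ],
)

```text
time_s: 19.75
position: [0.6318, -0.0502, 0.0859]
tool_rot: [[0.993, 0.119, -0.001], [0.119, -0.993, -0.0], [-0.001, -0.0, -1.0]]
ft_force: [-5.8, -1.5, 1.0]
grip_width: 0.0124
gripper_force: 60.2
```

Emit:
move_arm(
  plan=[
    [0,0,0,0,0,0.3,-1],
    [0,0,0,0,0,0.6,-1],
    [0,0,0,0,0,0.9,-1],
    [0,0,0,0,0,0.9,-1],
  ],
)

```text
time_s: 20.15
position: [0.6322, -0.0502, 0.0767]
tool_rot: [[0.993, 0.119, 0.0], [0.119, -0.993, 0.0], [0.0, -0.0, -1.0]]
ft_force: [-2.4, -0.7, -4.9]
grip_width: 0.0126
gripper_force: 59.4
```

Emit:
move_arm(
  plan=[
    [0,0,0,0,0,0.15,-1],
    [0,0,0,0,0,0.3,-1],
    [0,0,0,0,0,0.3,-1],
  ],
)

```text
time_s: 20.45
position: [0.6329, -0.0502, 0.075]
tool_rot: [[0.993, 0.119, 0.002], [0.119, -0.993, -0.0], [0.002, 0.001, -1.0]]
ft_force: [-0.0, 0.7, 2.0]
grip_width: 0.0126
gripper_force: 60.2
```

Emit:
move_arm(
  plan=[
    [0,0,0,0,0,0.1,-1],
    [0,0,0,0,0,0.1,-1],
    [0,0,0,0,0,0.1,-1],
  ],
)

```text
time_s: 20.75
position: [0.6329, -0.0502, 0.075]
tool_rot: [[0.993, 0.119, 0.003], [0.119, -0.993, -0.001], [0.003, 0.001, -1.0]]
ft_force: [-2.5, 0.8, 8.9]
grip_width: 0.0129
gripper_force: 61.3
```

```bash
python3 - <<'E'
from h import *
p=cam('wrist'); save(p,'w6.png'); im=p['color'].astype(int)
o=env.observe();print(o['position'].round(4),o['ft_force'].round(2))
yaw=np.radians(6.85); c,s=np.cos(yaw),np.sin(yaw)
for op in (0,.007): 
    x=.028+op; print(op,proj(p,(.6321+c*x,-.0501+s*x,.0775),True).round(1))
for col in (244,255,268): print(col,[int(v) for v in im[160:250:2,col].mean(1)])
E
```

```text
[ 0.6329 -0.0502  0.075 ] [-3.2   1.56  8.59]
0 [252.9 203.5]
0.007 [252.9 190.5]
244 [106, 106, 98, 106, 104, 102, 104, 107, 104, 104, 111, 111, 105, 104, 105, 104, 107, 105, 103, 108, 104, 106, 108, 228, 243, 241, 243, 242, 113, 67, 51, 46, 37, 36, 37, 35, 33, 35, 36, 40, 37, 40, 42, 38, 41]
255 [105, 101, 106, 101, 101, 104, 108, 103, 106, 99, 104, 105, 105, 106, 107, 103, 106, 106, 106, 106, 106, 108, 108, 223, 243, 243, 242, 241, 85, 35, 37, 37, 32, 38, 42, 34, 38, 33, 36, 33, 37, 42, 42, 39, 37]
268 [56, 63, 62, 68, 66, 86, 106, 130, 162, 165, 140, 136, 145, 152, 153, 151, 159, 156, 157, 155, 158, 170, 240, 242, 240, 240, 242, 240, 184, 123, 83, 54, 44, 40, 36, 37, 32, 32, 35, 34, 37, 38, 41, 40, 37]
```

The thin cassette is home at z 0.075, with the nose tip at row ~206, so the latch is shut. I'll release, rise and take a last look.

Emit:
move_arm(
  plan=[
    [0,0,0,0,0,-0.1,-0.2],
    [0,0,0,0,0,-0.1,-0.2],
    [0,0,0,0,0,-0.1,-0.2],
    [0,0,0,0,0,-0.1,-0.2],
    [0,0,0,0,0,-0.1,-0.2],
  ],
)

```text
time_s: 21.3
position: [0.6321, -0.0502, 0.0742]
tool_rot: [[0.993, 0.119, -0.0], [0.119, -0.993, 0.0], [-0.0, -0.0, -1.0]]
ft_force: [-0.3, -0.3, -0.8]
grip_width: 0.0343
gripper_force: 0.0
```

Emit:
move_arm(
  plan=[
    [0,0,0,0,0,-2,-0.2],
    [0,0,0,0,0,-5,-0.2],
    [0,0,0,0,0,-9,-0.2],
    [0,0,0,0,0,-13,-0.2],
    [0,0,0,0,0,-17,-0.2],
  ],
)

```text
time_s: 21.8
position: [0.6319, -0.0501, 0.2459]
tool_rot: [[0.993, 0.119, -0.0], [0.119, -0.993, 0.0], [-0.0, -0.0, -1.0]]
ft_force: [-0.2, 0.7, 0.2]
grip_width: 0.0347
gripper_force: 0.0
```

Emit:
move_arm(
  plan=[
    [0,0,0,-4,0,0,-0.2],
    [0,0,0,-8,0,0,-0.2],
    [0,0,0,-8,0,0,-0.2],
  ],
)

```text
time_s: 22.1
position: [0.5487, -0.0594, 0.2445]
tool_rot: [[0.993, 0.118, -0.003], [0.118, -0.993, 0.001], [-0.003, -0.001, -1.0]]
ft_force: [0.2, -0.2, -0.1]
grip_width: 0.0337
gripper_force: 0.0
```

```bash
python3 - <<'E'
from h import *
p=cam('wrist'); q=cam('scene')
f=lambda i,w,h:cv2.resize(i[:,:,::-1],(w,h),interpolation=cv2.INTER_CUBIC)
M=np.vstack([f(p['color'][0:170,120:400],560,340),f(q['color'][175:250,170:330],560,260)])
cv2.imwrite('pics/m7.png',M); print(env.observe()['ft_force'])
E
```

```text
[0.00194353 0.18245972 0.21042982]
```

View pics/m7.png

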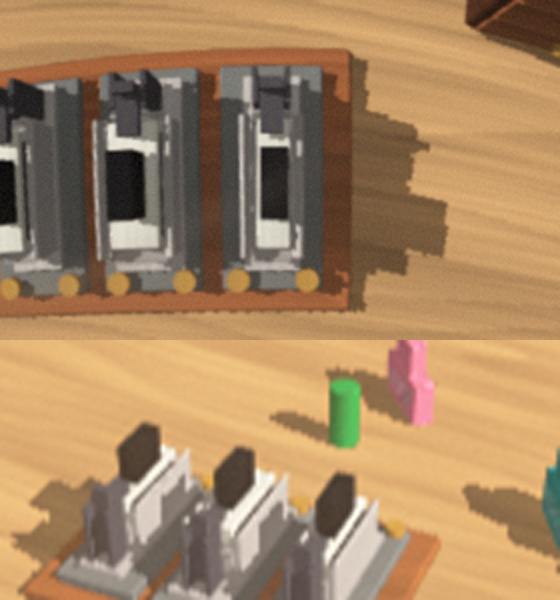

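m7: all three cassettes sit level at the same height, with each latch nose over its shoulder: thin at (275,180), thick at (128,185), stored at (5,190). The bystanders in view are undisturbed.

```bash
python3 -c "
from rig import env
print(env.close_job())"
```

```text
the job is handed in; nothing more can be done
None
```

Both cassettes are fully home and latched in the slots of their own width, the stored cassette is still latched, the bystanders I could see are undisturbed, and the job was handed in at about 22 s.

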